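# Turn a bench pump over its stroke and park it just past the plunger

### The job

Park the sampling pump for the night: by its black handle, turn the flywheel that has the rounded nose on its rim clockwise (seen from above), push the nose over the spring plunger through the stiff spot, and stop with the nose clearly but just past it, within an eighth of a turn, without letting it run on. Leave the wheel at rest there and do not turn the other, plain round flywheel.

Things in the scene. Friction and masses are not known exactly. Their poses are not given: they have to be found in the camera images.
- flywheel (a joint): Angle (rad) of the pump's flywheel, growing clockwise from above. 0: nose and handle point straight at the plunger; negative: not there yet (starts -1.6 to -0.7); positive: past it. No end stops. It drags (2.5 N at the handle) and stays where left, except on the plunger: from -0.33 to 0 the nose presses it in and the handle needs up to about 10 N; from 0.1 to 0.33 it pushes the wheel onward.
- flywheel_handle (a point): Centre (half-way up) of the upright handle of the pump's flywheel: black round grip 25 mm across, 46 mm tall, free to spin on its pin, 62 mm from the shaft. The flywheel is a steel disc 170 mm across, its top 27 mm below this point; beside the handle, on the same radius, a rounded dark-steel nose stands 11 mm out of the rim. x axis: from the shaft outward through the handle; z: up.
- shaft (a point): Point on the pump's upright shaft, level with the flywheel's top face (88 mm above the bench). x axis: level, towards the spring plunger, whose dark round tip lies by the rim and whose aluminium block (52 mm wide) and steel pump head reach 225 mm out, all lower than the flywheel's top; z: up. The pump is bolted down on a grey round casting 176 mm across.
- plain_wheel_handle (a point): Centre of the upright handle of the other machine's flywheel, a bystander not to be turned: same disc and same black handle (62 mm from its own shaft), but a round rim with no nose, and no plunger beside it.

How it is judged:
At the end, for the whole second after the job is handed in: The pump's flywheel is at rest with its nose 0.10 to 0.80 rad (6 to 45 degrees) past the plunger, clockwise, and the plain wheel's handle is within 20 mm of where it was (value of joint flywheel between 0.1 and 0.8 rad and velocity of joint flywheel between -0.05 and 0.05 rad/s and distance of plain_wheel_handle from where it was at the start of the episode below 0.02 m); the robot touches nothing.
It fails at once if the pump's flywheel ran on more than 1.05 rad (60 degrees) past the plunger (value of joint flywheel above 1.05 rad).
It fails at once if the plain wheel was turned: its handle moved more than 20 mm (distance of plain_wheel_handle from where it was at the start of the episode above 0.02 m).
It also fails if it takes over 35 s, if anything falls off the work surface, if the arm or the gripper's body presses on something with over 40 N, if the wrist force passes 120 N, or if a joint passes its speed limit or range.

### The arm

A 6-joint arm with a two-finger parallel gripper is mounted at the origin on the work surface. World frame = base frame: x ahead of the robot, y to its left, z up, the work surface at z = 0. Lengths are in m, angles in rad, forces in N, time in s.
With the tool pointing down it reaches from about 0.3 to 0.875 m from the base axis. Payload 6.4 kg.
Tool frame: the origin (TCP) lies midway between the tips of the shut fingers; the grasp point (between the pads) lies ctrl.grip_point_offset behind it (ctrl.grip_point_offset is the distance from the TCP to the grasp point, in m); z points along the fingers, y is the direction in which the jaws open and shut (so a half turn about z gives the same grasp; the last joint's range is limited). The gripper opens to 85 mm and grips with 20 to 120 N. Pads are 22 mm wide; open, the fingers measure 114 mm over their backs; the gripper's body (76 mm by 85 mm) begins 54 mm behind the grasp point. The pads swing forward as they close: fully open they stand 13 mm farther back than shut.
Start: joints at [-1.391, 0.181, 1.607, -0, 1.354, -0.206], TCP at [0.216, -0.533, 0.231] pointing down, gripper open.
Joint ranges: [-2.99, 2.99], [-0.89, 2.07], [0.3, 2.58], [-1.14, 4.28], [0, 2.63], [-3.12, 3.12]. Speed limits (rad/s): [2.57, 2.57, 3.01, 3.14, 3.14, 3.14].

### API

Orientations are given as a unit quaternion [w, x, y, z].
In Python, from bench import ctrl, viewer gives the robot as it stands.
- The arm moves only by the shell command python3 -m handwheel 'ROWS' [OPENING]. ROWS is JSON, a list of rows, each an object with "travel": the shift along the tool's x, y, z as a fraction of full scale, a list of three; "dr": the turn, a rotation vector about the tool's x, y, z as a fraction of full scale, a list of three. A call has 1 to 20 rows; each row shifts and turns the pose as measured when the row begins, along the tool's axes as they then stand; what a row does not reach is not made up. Full scale, the value 1, is 150 mm for a shift and 30 degrees for a turn. A row lasts 1/12 s, in which the tool goes at most 41.7 mm and 7.16 degrees, less where a joint would pass 70% of its speed; a pose out of reach is approached as far as the arm can. A call with a number of a shift or a turn outside -1 to 1 is refused whole. A call with a gripper value outside its range is refused whole. OPENING is the opening, from -1 (shut) to 1 (fully open), set as the call begins (- or left out, the last holds). The fingers move at their own pace and stop on an object; the grip force is fixed at half the most. Time passes only in rows, so rows that do not move let the fingers close. It gives the time, the measured TCP pose, the force and the opening at its end, in the units of the state.
- ctrl.get_obs(): the state, without advancing time (a new reading comes with each control period).
- viewer.camera(name): name is "scene" or "top"; returns the picture (400x640x3 uint8, red, green, blue); there is no depth.
- viewer.get_calibration(name): a dict with "camera_matrix" (3x3 intrinsics, pixels), "k1" (the pictures are not rectified: a ray, as slopes to the right and down, at radius r is drawn at 1 + k1 r^2 times it, then the intrinsics apply), "R" (3x3) and "t" (3): a world point X has camera coordinates R X + t. Camera axes: x right, y down, z forward; pixel columns grow to the right and rows downward; lengths in m; the calibration is good to about 2 mm. A picture is of the moment at which its call begins. get_calibration takes no time and is no camera call.
- ctrl.hand_in(): hands the job in, once; it reports no verdict.
The state is a dict: "time_s": time; "q": joint angles; "dq": joint speeds; "joint_efforts": joint torques, N m; "eef_pos": TCP position; "eef_rot": TCP orientation; "wrist_force": force on the tool from outside, world axes, zero at the start; "torque": the same for the moment, N m; "opening": opening from 0.0 (shut) to 1.0 (fully open).
Only numpy, scipy, OpenCV 4.12 (cv2) and the standard library are available. Lean on these libraries where they do the work, as an engineer would, in place of code of your own. Each camera call takes 0.05 s, during which the arm holds its last target. There are 200 camera calls.

## Working session

There is one attempt and no reset: what is moved stays moved. The work goes in short steps, Python scripts to look and compute and a shell command to move; the robot and the scene stay as the last step left them, time stands still between calls to the robot, and variables do not carry over. Pictures are saved under pics/ and viewed, about 8 in all and at most 12, crops included, and the job is handed in when it is done.

```bash
mkdir -p pics; ls
python3 - <<'E'
from bench import ctrl, viewer
import cv2
o=ctrl.get_obs();print(o,ctrl.grip_point_offset)
for n in("scene","top"):
    cv2.imwrite(f"pics/{n}0.png",viewer.camera(n)[:,:,::-1]);print(viewer.get_calibration(n))
E
```

```text
pics
{'time_s': 0.0, 'q': array([-1.39131753e+00,  1.81550591e-01,  1.60800756e+00,  4.75367431e-06,
        1.35381588e+00, -2.06310614e-01]), 'dq': array([ 0.00116568, -0.00093754, -0.00185602,  0.00010865, -0.00073065,
       -0.00040914]), 'joint_efforts': array([-1.48017993e-03, -4.44874191e+01, -3.51335120e+01, -5.83077217e-04,
        8.92473880e-03, -5.44016970e-06]), 'eef_pos': array([ 0.21627735, -0.53217287,  0.23037901]), 'eef_rot': array([-8.90575823e-04,  9.81453140e-01,  1.91700131e-01,  1.42694591e-05]), 'wrist_force': array([-0.07957514,  0.1128317 , -0.44928834]), 'torque': array([-0.03434934,  0.00904051, -0.00585168]), 'opening': 0.9974907120381651} 0.0187
{'camera_matrix': array([[383.85177696,   0.        , 318.62261795],
       [  0.        , 383.85177696, 202.85540542],
       [  0.        ,   0.        ,   1.        ]]), 'k1': -0.022367032450357767, 'R': array([[ 0.52538997,  0.85061227,  0.02059458],
       [ 0.45749509, -0.26200347, -0.84973668],
       [-0.7174006 ,  0.45586505, -0.52680493]]), 't': array([-0.30336367, -0.12881388,  1.11478635])}
{'camera_matrix': array([[363.77515819,   0.        , 320.17212368],
       [  0.        , 363.77515819, 207.2234688 ],
       [  0.        ,   0.        ,   1.        ]]), 'k1': -0.014774544115672066, 'R': array([[-0.00444066, -0.9997703 , -0.02096718],
       [-0.9944633 ,  0.00661655, -0.10487598],
       [ 0.10499062,  0.02038537, -0.99426425]]), 't': array([-0.00417495,  0.5862415 ,  0.70902049])}
```

View pics/top0.png

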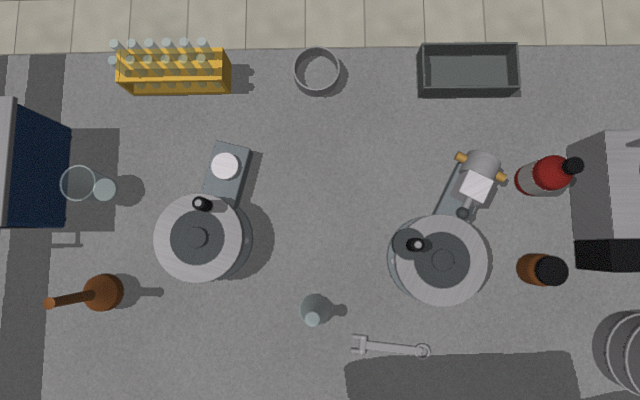

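View pics/scene0.png

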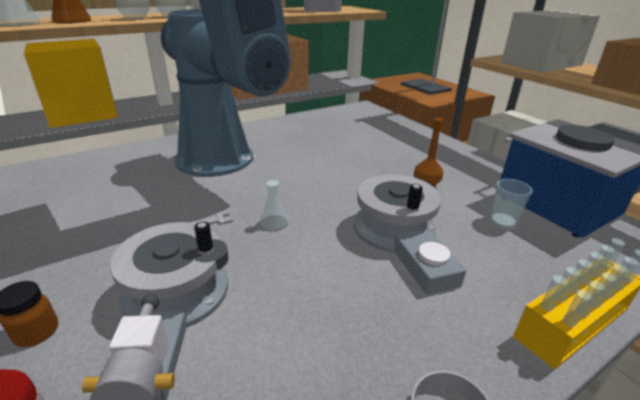

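The top view shows the pump at right: wheel centre about (442,260), black handle at (415,244), dark nose at the rim near (402,240), plunger tip near (464,213). The plain wheel is at left, at (200,238). Next I'll measure the pump.

```bash
cat > h.py <<'E'
import numpy as np,cv2
from bench import ctrl,viewer
def ray(n,px,z):
    c=viewer.get_calibration(n);K=c["camera_matrix"];p=np.atleast_2d(np.float64(px))
    s=cv2.undistortPoints(p[:,None],K,np.array([c["k1"],0,0,0]))[:,0]
    d=np.c_[s,np.ones(len(s))]@c["R"];o=-c["R"].T@c["t"]
    return o+d*((z-o[2])/d[:,2])[:,None]
E
python3 - <<'E'
from h import *
im=cv2.imread("pics/top0.png")
cv2.imwrite("pics/crop0.png",cv2.resize(im[140:320,370:530],None,fx=4,fy=4,interpolation=cv2.INTER_CUBIC)[:600])
hsv=cv2.cvtColor(im,cv2.COLOR_BGR2HSV);v=hsv[:,:,2]
m=np.zeros_like(v);m[200:315,380:500]=(v[200:315,380:500]>130)*255
n,l,s,c=cv2.connectedComponentsWithStats(m);k=1+np.argmax(s[1:,4]);print(s[k])
cs,_=cv2.findContours((l==k).astype(np.uint8),cv2.RETR_EXTERNAL,cv2.CHAIN_APPROX_NONE)
p=max(cs,key=len)[:,0]
w=ray("top",p,.088)[:,:2]; h=cv2.convexHull(w.astype(np.float32))
print("enclosing",cv2.minEnclosingCircle(h),"ell",cv2.fitEllipse(h))
b=np.zeros_like(v);b[225:260,395:432]=(v[225:260,395:432]<35)*255
n,l,s,c=cv2.connectedComponentsWithStats(b);print(s,c)
print("tip",ray("top",[[415,244],[417,244]],.138),"plunger",ray("top",[[464,213],[475,187]],.075))
E
```

```text
[ 396  214   95  101 4114]
enclosing ((0.45783036947250366, -0.23360858857631683), 0.10890600830316544) ell ((0.44196972250938416, -0.2326681911945343), (0.18064402043819427, 0.25296181440353394), 90.6650161743164)
[[     0      0    640    400 255899]
 [   406    238     12     13     76]
 [   417    239      7     12     24]
 [   412    244      1      1      1]] [[319.46312803 199.48240908]
 [410.46052632 243.67105263]
 [420.75       245.33333333]
 [412.         244.        ]]
tip [[ 0.51051308 -0.17168085  0.138     ]
 [ 0.51049492 -0.17509281  0.138     ]] plunger [[ 0.56870697 -0.28115932  0.075     ]
 [ 0.61842742 -0.30439824  0.075     ]]
```

View pics/crop0.png

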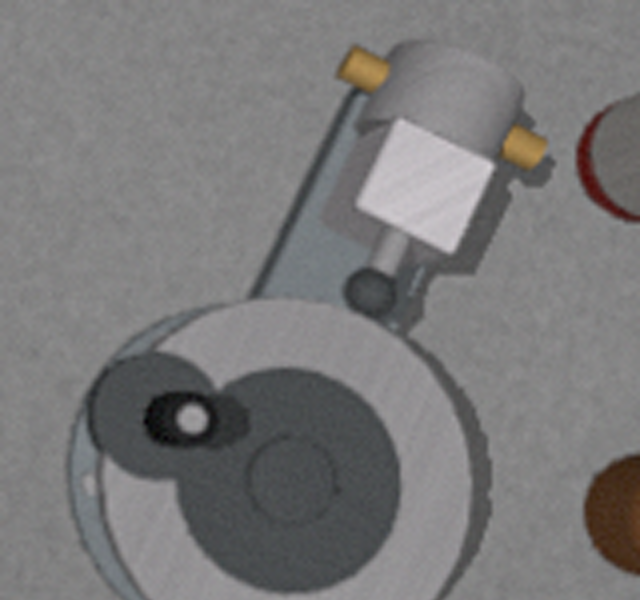

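The crop shows the disc centre at full-frame px (442,260.3), nose centre (408.8,243.8), handle top (418,244.5) and plunger tip (462.8,213).

```bash
python3 - <<'E'
from h import *
r=lambda x,y,z:ray("top",[[x/4+370,y/4+140]],z)[0,:2]
S=(r(103,480,.088)+r(472,480,.088))/2; print("edges",r(103,480,.088),r(472,480,.088),r(287,298,.088))
S=np.array([r(287,298,.088)[0]-.085,S[1]]);print("shaft",S,"hub",r(291,480,.09))
H=r(193,418,.138);N=r(155,415,.086);P=r(371,292,.075);Q=r(425,187,.1)
for n,x in dict(H=H,N=N,P=P,Q=Q).items():
    d=x-S;print(n,x,np.linalg.norm(d),np.arctan2(d[1],d[0]))
E
python3 -c "
from scipy.spatial.transform import Rotation as R
print(R.from_quat([-8.9e-4,.98145,.1917,0],scalar_first=True).as_matrix())"
```

```text
edges [ 0.48154132 -0.14733231] [ 0.48068635 -0.31634857] [ 0.56504097 -0.23490655]
shaft [ 0.48004097 -0.23184044] hub [ 0.4812095  -0.23288467]
H [ 0.50963217 -0.17719805] 0.06214040399961284 1.0744692876974538
N [ 0.51119886 -0.1724922 ] 0.06703004696417761 1.087348512475222
P [ 0.56872234 -0.27879639] 0.10034563064225907 -0.48696083940991824
Q [ 0.61490289 -0.29652222] 0.14957095376418775 -0.4472069170863297
[[ 9.26501763e-01  3.76290269e-01 -3.41228121e-04]
 [ 3.76290269e-01 -9.26500179e-01  1.74699186e-03]
 [ 3.41228121e-04 -1.74699186e-03 -9.99998416e-01]]
```

```bash
python3 -m handwheel '[{"travel":[0.22,-0.12,0],"dr":[0,0,0]},{"travel":[0.22,-0.12,0],"dr":[0,0,0]},{"travel":[0.22,-0.12,0],"dr":[0,0,0]},{"travel":[0.22,-0.12,0],"dr":[0,0,0]},{"travel":[0.22,-0.12,0],"dr":[0,0,0]},{"travel":[0.22,-0.12,0],"dr":[0,0,0]},{"travel":[0.22,-0.12,0],"dr":[0,0,0]},{"travel":[0.22,-0.12,0],"dr":[0,0,0]},{"travel":[0.22,-0.12,0],"dr":[0,0,0]},{"travel":[0.22,-0.12,0],"dr":[0,0,0]},{"travel":[0.22,-0.12,0],"dr":[0,0,0]},{"travel":[0,0,0],"dr":[0,0,0]},{"travel":[0,0,0],"dr":[0,0,0]}]' 1
cat >> h.py <<'E'
from scipy.spatial.transform import Rotation as Ro
S=np.array([.4805,-.2325]);P=-.465
def to(*tgts):
    "travel units from the present pose through world targets"
    o=ctrl.get_obs();p=o["eef_pos"];R=Ro.from_quat(o["eef_rot"],scalar_first=True)
    print("pos",p.round(4),"F",o["wrist_force"].round(1),"open",round(o["opening"],2),"t",o["time_s"],"rotz/tilt\n",R.as_matrix().round(3))
    for t in tgts:
        print(np.round(t,4),"->",(R.inv().apply(np.array(t)-p)/.15).round(3));p=np.array(t)
def arc(a,z,r=.062): return [*(S+r*np.array([np.cos(P-a),np.sin(P-a)])),z]
E
python3 -c "
from h import *
to([.5096,-.1772,.23],[.5096,-.1772,.105])"
```

```text
time_s: 1.18
eef_pos: [0.4862, -0.196, 0.2254]
eef_rot: [-0.004, 0.982, 0.189, -0.002]
wrist_force: [0.2, 1.2, -0.8]
opening: 1.002
pos [ 0.4862 -0.196   0.2254] F [ 0.2  1.2 -0.8] open 1.0 t 1.1833 rotz/tilt
 [[ 0.929  0.371 -0.005]
 [ 0.371 -0.929  0.008]
 [-0.001 -0.009 -1.   ]]
[ 0.5096 -0.1772  0.23  ] -> [ 0.191 -0.059 -0.031]
[ 0.5096 -0.1772  0.105 ] -> [0.001 0.008 0.833]
```

```bash
python3 -m handwheel '[{"travel":[0.1,-0.03,0],"dr":[0,0,0]},{"travel":[0.09,-0.03,0],"dr":[0,0,0]},{"travel":[0,0,0.1],"dr":[0,0,0]},{"travel":[0,0,0.15],"dr":[0,0,0]},{"travel":[0,0,0.15],"dr":[0,0,0]},{"travel":[0,0,0.1],"dr":[0,0,0]},{"travel":[0,0,0],"dr":[0,0,0]},{"travel":[0,0,0],"dr":[0,0,0]}]' 1
python3 -c "
from h import *
cv2.imwrite('pics/scene1.png',viewer.camera('scene')[150:350,60:300,::-1].repeat(2,0).repeat(2,1))
to([.5096,-.1772,.105])"
```

```text
time_s: 1.85
eef_pos: [0.5069, -0.1803, 0.147]
eef_rot: [-0.004, 0.982, 0.187, -0.002]
wrist_force: [-0.1, -0.3, 0.3]
opening: 0.998
pos [ 0.5068 -0.1803  0.147 ] F [-0.   0.1 -0.2] open 1.0 t 1.9 rotz/tilt
 [[ 0.93   0.367 -0.007]
 [ 0.367 -0.93   0.007]
 [-0.003 -0.009 -1.   ]]
[ 0.5096 -0.1772  0.105 ] -> [ 0.026 -0.009  0.28 ]
```

View pics/scene1.png

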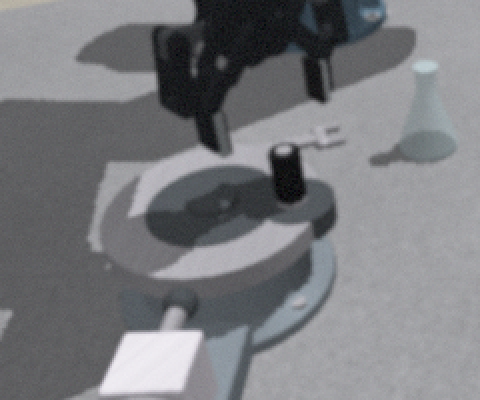

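The handle top is at crop (286,150), full frame (203,225). The fingertips are at about (220,145) and (320,97), straddling it, so I'll cross-check with a ray.

```bash
python3 -c "
from h import *
f=lambda x,y,z:ray('scene',[[x/2+60,y/2+150]],z)[0]
print(f(286,150,.138),f(288,197,.092), f(220,147,.16),f(322,97,.16))
to([.5096,-.1772,.105])"
```

```text
[ 0.51304268 -0.17454153  0.138     ] [ 0.51109855 -0.17878348  0.092     ] [ 0.51754666 -0.22181407  0.16      ] [ 0.48679319 -0.13365173  0.16      ]
pos [ 0.5068 -0.1803  0.147 ] F [-0.   0.1 -0.2] open 1.0 t 1.9 rotz/tilt
 [[ 0.93   0.367 -0.007]
 [ 0.367 -0.93   0.007]
 [-0.003 -0.009 -1.   ]]
[ 0.5096 -0.1772  0.105 ] -> [ 0.026 -0.009  0.28 ]
```

```bash
python3 -m handwheel '[{"travel":[0.035,-0.01,0],"dr":[0,0,0]},{"travel":[0,0,0.12],"dr":[0,0,0]},{"travel":[0,0,0.12],"dr":[0,0,0]},{"travel":[0,0,0.04],"dr":[0,0,0]},{"travel":[0,0,0],"dr":[0,0,0]}]' 1
python3 -c "
from h import *
to([.511,-.177,.105])"
```

```text
time_s: 2.32
eef_pos: [0.5156, -0.1801, 0.1109]
eef_rot: [-0.0, 0.983, 0.185, 0.002]
wrist_force: [-0.7, 0.2, 0.9]
opening: 0.995
pos [ 0.5156 -0.1801  0.1109] F [-0.7  0.2  0.9] open 1.0 t 2.3167 rotz/tilt
 [[ 0.931  0.364  0.004]
 [ 0.364 -0.931  0.001]
 [ 0.004  0.    -1.   ]]
[ 0.511 -0.177  0.105] -> [-0.021 -0.03   0.039]
```

```bash
python3 -m handwheel '[{"travel":[-0.02,-0.03,0.04],"dr":[0,0,0]},{"travel":[0,0,0],"dr":[0,0,0]},{"travel":[0,0,0],"dr":[0,0,0]}]' 1
python3 -m handwheel '[{"travel":[0,0,0],"dr":[0,0,0]},{"travel":[0,0,0],"dr":[0,0,0]},{"travel":[0,0,0],"dr":[0,0,0]},{"travel":[0,0,0],"dr":[0,0,0]},{"travel":[0,0,0],"dr":[0,0,0]},{"travel":[0,0,0],"dr":[0,0,0]},{"travel":[0,0,0],"dr":[0,0,0]},{"travel":[0,0,0],"dr":[0,0,0]},{"travel":[0,0,0],"dr":[0,0,0]},{"travel":[0,0,0],"dr":[0,0,0]}]' -1
python3 -c "
from h import *
p=ctrl.get_obs()['eef_pos'][:2]-S;a=P-np.arctan2(p[1],p[0]);print(a,np.hypot(*p))
to(*[arc(x,.105) for x in np.arange(a+.15,.2,.15)])"
```

```text
time_s: 2.57
eef_pos: [0.5125, -0.1775, 0.1073]
eef_rot: [0.001, 0.983, 0.185, 0.003]
wrist_force: [0.6, 0.2, 0.3]
opening: 1.002
time_s: 3.4
eef_pos: [0.514, -0.1775, 0.1101]
eef_rot: [0.002, 0.983, 0.185, 0.005]
wrist_force: [0.4, 0.1, 0.3]
opening: 0.273
-1.4895691360759853 0.06440960172769483
pos [ 0.514  -0.1775  0.1101] F [0.4 0.1 0.3] open 0.27 t 3.4 rotz/tilt
 [[ 0.931  0.364  0.011]
 [ 0.364 -0.931 -0.001]
 [ 0.009  0.005 -1.   ]]
[ 0.5203 -0.1849  0.105 ] -> [0.021 0.061 0.035]
[ 0.5269 -0.1914  0.105 ] -> [0.026 0.056 0.001]
[ 0.5325 -0.1988  0.105 ] -> [0.017 0.06  0.   ]
[ 0.537 -0.207  0.105] -> [0.008 0.061 0.   ]
[ 0.5402 -0.2157  0.105 ] -> [-0.001  0.062  0.   ]
[ 0.542  -0.2248  0.105 ] -> [-0.011  0.061  0.   ]
[ 0.5425 -0.2341  0.105 ] -> [-0.02   0.059  0.   ]
[ 0.5415 -0.2433  0.105 ] -> [-0.028  0.055  0.   ]
[ 0.5392 -0.2523  0.105 ] -> [-0.036  0.05  -0.   ]
[ 0.5356 -0.2609  0.105 ] -> [-0.043  0.044 -0.   ]
[ 0.5308 -0.2688  0.105 ] -> [-0.049  0.037 -0.   ]
```

```bash
python3 -m handwheel '[{"travel":[0.025,0.06,0.01],"dr":[0,0,0]},{"travel":[0.025,0.06,0],"dr":[0,0,0]},{"travel":[0.017,0.06,0],"dr":[0,0,0]},{"travel":[0.008,0.06,0],"dr":[0,0,0]},{"travel":[0,0.06,0],"dr":[0,0,0]}]' -1
python3 -c "
from h import *
p=ctrl.get_obs()['eef_pos'][:2]-S;a=P-np.arctan2(p[1],p[0]);print(a,np.hypot(*p))
to(*[arc(x,.107) for x in np.arange(a+.15,.5,.15)])"
```

```text
time_s: 3.82
eef_pos: [0.5427, -0.2117, 0.1101]
eef_rot: [-0.002, 0.982, 0.187, 0.006]
wrist_force: [-2.5, 2.8, 3.0]
opening: 0.27
-0.7877905685930362 0.06554850367080645
pos [ 0.5427 -0.2117  0.1101] F [-2.5  2.8  3. ] open 0.27 t 3.8167 rotz/tilt
 [[ 0.93   0.367  0.011]
 [ 0.367 -0.93   0.006]
 [ 0.012 -0.002 -1.   ]]
[ 0.5416 -0.2218  0.107 ] -> [-0.032  0.06   0.02 ]
[ 0.5425 -0.2311  0.107 ] -> [-0.017  0.06  -0.   ]
[ 0.542  -0.2404  0.107 ] -> [-0.026  0.056 -0.   ]
[ 0.5401 -0.2495  0.107 ] -> [-0.034  0.052 -0.   ]
[ 0.5369 -0.2582  0.107 ] -> [-0.041  0.046 -0.001]
[ 0.5325 -0.2663  0.107 ] -> [-0.048  0.04  -0.001]
[ 0.5268 -0.2737  0.107 ] -> [-0.053  0.032 -0.001]
[ 0.5201 -0.2802  0.107 ] -> [-0.057  0.024 -0.001]
```

```bash
python3 -m handwheel '[{"travel":[-0.012,0.06,0],"dr":[0,0,0]},{"travel":[-0.017,0.06,0],"dr":[0,0,0]},{"travel":[-0.026,0.056,0],"dr":[0,0,0]}]' -1
python3 -c "
from h import *
p=ctrl.get_obs()['eef_pos'][:2]-S;a=P-np.arctan2(p[1],p[0]);print(a,np.hypot(*p))
to(*[arc(x,.109,.064) for x in np.arange(a+.15,.55,.15)])"
```

```text
time_s: 4.07
eef_pos: [0.5452, -0.242, 0.11]
eef_rot: [-0.002, 0.982, 0.187, 0.006]
wrist_force: [-4.4, 10.8, 7.6]
opening: 0.273
-0.31872592482054335 0.06539120404025175
pos [ 0.5452 -0.242   0.11  ] F [-4.4 10.8  7.6] open 0.27 t 4.0667 rotz/tilt
 [[ 0.93   0.367  0.01 ]
 [ 0.367 -0.93   0.006]
 [ 0.012 -0.002 -1.   ]]
[ 0.5417 -0.2512  0.109 ] -> [-0.044  0.048  0.006]
[ 0.5382 -0.2601  0.109 ] -> [-0.043  0.047 -0.001]
[ 0.5335 -0.2684  0.109 ] -> [-0.05   0.04  -0.001]
[ 0.5275 -0.276   0.109 ] -> [-0.055  0.032 -0.001]
[ 0.5205 -0.2825  0.109 ] -> [-0.06   0.023 -0.001]
```

```bash
python3 -m handwheel '[{"travel":[-0.04,0.055,0],"dr":[0,0,0]},{"travel":[-0.043,0.055,0],"dr":[0,0,0]},{"travel":[-0.048,0.05,0],"dr":[0,0,0]}]' -1
python3 -c "
from h import *
p=ctrl.get_obs()['eef_pos'][:2]-S;a=P-np.arctan2(p[1],p[0]);print(a,np.hypot(*p))
to(*[arc(x,.109,.064) for x in np.arange(a+.15,.55,.15)])"
```

```text
time_s: 4.32
eef_pos: [0.5346, -0.2682, 0.11]
eef_rot: [-0.009, 0.982, 0.187, 0.005]
wrist_force: [-8.5, 13.4, 13.2]
opening: 0.273
0.11825315035496947 0.06477998174286378
pos [ 0.5346 -0.2682  0.11  ] F [-8.5 13.4 13.2] open 0.27 t 4.3167 rotz/tilt
 [[ 0.93   0.367  0.007]
 [ 0.367 -0.93   0.019]
 [ 0.013 -0.016 -1.   ]]
[ 0.5281 -0.2753  0.109 ] -> [-0.058  0.029  0.005]
[ 0.5211 -0.282   0.109 ] -> [-0.059  0.024 -0.001]
```

```bash
python3 -m handwheel '[{"travel":[-0.056,0.032,0],"dr":[0,0,0]},{"travel":[-0.058,0.026,0],"dr":[0,0,0]},{"travel":[0,0,0],"dr":[0,0,0]},{"travel":[0,0,0],"dr":[0,0,0]},{"travel":[0,0,0],"dr":[0,0,0]}]' -1
python3 -c "
from h import *
p=ctrl.get_obs()['eef_pos'][:2]-S;a=P-np.arctan2(p[1],p[0]);print(a,np.hypot(*p))
to()
cv2.imwrite('pics/top2.png',viewer.camera('top')[140:320,370:530,::-1].repeat(3,0).repeat(3,1))"
```

```text
time_s: 4.73
eef_pos: [0.5165, -0.2847, 0.1101]
eef_rot: [-0.013, 0.983, 0.186, 0.003]
wrist_force: [-1.0, 6.6, 3.4]
opening: 0.276
0.5017585200126293 0.06344877138238143
pos [ 0.5165 -0.2847  0.1101] F [-1.   6.6  3.4] open 0.28 t 4.7333 rotz/tilt
 [[ 0.931  0.365  0.   ]
 [ 0.365 -0.931  0.026]
 [ 0.01  -0.025 -1.   ]]
```

View pics/top2.png

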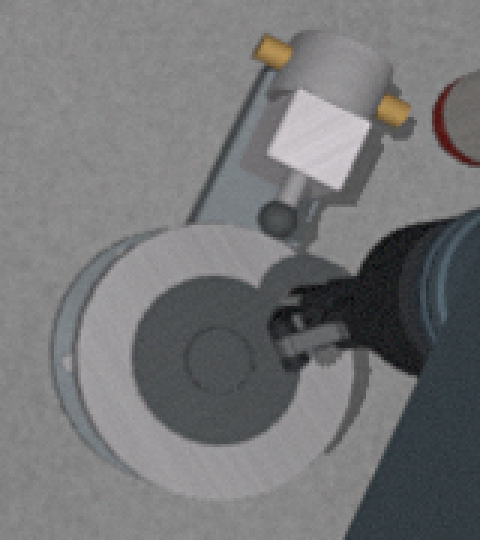

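The nose circle is at about crop (309,302), clearly clockwise past the plunger tip at (277,218). I'll check the angle before letting go.

Run:
```python
from h import *
r=lambda x,y,z:ray("top",[[x/3+370,y/3+140]],z)[0,:2]
for s in (S,r(218,360,.09)):
    for x in (r(309,302,.086),r(277,218,.075),r(318,138,.1)):
        d=x-s;print(s,x,np.hypot(*d),np.arctan2(d[1],d[0]))
```

```text
[ 0.4805 -0.2325] [ 0.51622392 -0.29133797] 0.0688338900238043 -1.0251305218860176
[ 0.4805 -0.2325] [ 0.56936211 -0.27803732] 0.0998505001752126 -0.47355728042245193
[ 0.4805 -0.2325] [ 0.61630337 -0.29613297] 0.14997236907636408 -0.4381864782252427
[ 0.48121027 -0.23273248] [ 0.51622392 -0.29133797] 0.06826828212729583 -1.0322565269648993
[ 0.48121027 -0.23273248] [ 0.56936211 -0.27803732] 0.09911243714071749 -0.474738056844699
[ 0.48121027 -0.23273248] [ 0.61630337 -0.29613297] 0.14923058772562606 -0.4387952912510812
```

The wheel is at about 0.50–0.56 rad, beyond the plunger's push zone and well inside the band, so I'll release and lift.

```bash
python3 -m handwheel '[{"travel":[0,0,0],"dr":[0,0,0]},{"travel":[0,0,0],"dr":[0,0,0]},{"travel":[0,0,0],"dr":[0,0,0]},{"travel":[0,0,0],"dr":[0,0,0]},{"travel":[0,0,0],"dr":[0,0,0]},{"travel":[0,0,0],"dr":[0,0,0]},{"travel":[0,0,0],"dr":[0,0,0]},{"travel":[0,0,0],"dr":[0,0,0]}]' 1
python3 -m handwheel '[{"travel":[0,0,-0.1],"dr":[0,0,0]},{"travel":[0,0,-0.15],"dr":[0,0,0]},{"travel":[0,0,-0.2],"dr":[0,0,0]},{"travel":[0,0,-0.2],"dr":[0,0,0]},{"travel":[0,0,-0.2],"dr":[0,0,0]},{"travel":[-0.2,0,-0.1],"dr":[0,0,0]},{"travel":[-0.2,0,0],"dr":[0,0,0]},{"travel":[-0.2,0,0],"dr":[0,0,0]},{"travel":[-0.2,0,0],"dr":[0,0,0]},{"travel":[0,0,0],"dr":[0,0,0]},{"travel":[0,0,0],"dr":[0,0,0]},{"travel":[0,0,0],"dr":[0,0,0]}]' 1
python3 -c "
from h import *
cv2.imwrite('pics/top3.png',viewer.camera('top')[:,:,::-1])
"
```

```text
time_s: 5.45
eef_pos: [0.5146, -0.2904, 0.1092]
eef_rot: [-0.011, 0.983, 0.184, 0.002]
wrist_force: [0.1, 0.0, 0.1]
opening: 0.998
time_s: 6.45
eef_pos: [0.3992, -0.338, 0.2585]
eef_rot: [-0.01, 0.983, 0.186, 0.001]
wrist_force: [0.5, 0.5, 0.7]
opening: 0.998
```

View pics/top3.png

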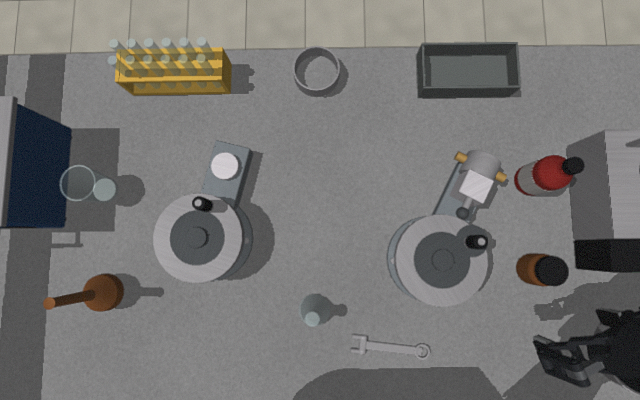

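The pump's handle top is now at about (481,242), past the plunger at (464,213). The plain wheel's handle is still at (202,204), and the arm is clear of everything.

Run:
```python
from h import *
d=ray("top",[[481.5,241.5]],.138)[0,:2]-S;print(np.hypot(*d),-.465-np.arctan2(d[1],d[0]))
a=cv2.imread("pics/top3.png");b=viewer.camera("top")[:,:,::-1];z=cv2.imread("pics/top0.png")
print("motion",cv2.absdiff(a,b)[200:310,385:495].mean(),"plain",cv2.absdiff(a,z)[190:290,150:245].mean(),"noise ref",cv2.absdiff(a,z)[50:100,120:230].mean())
d=cv2.absdiff(a,b)[200:310,385:495].max();print(d)
print(ctrl.hand_in())
```

```text
0.06252449277021066 0.5378499833589856
motion 2.292865013774105 plain 2.2979298245614035 noise ref 2.315212121212121
27
the job is handed in; nothing more can be done
None
```

The pump is parked and the job is handed in. I gripped the black handle of the flywheel with the nose, turned it clockwise through the stiff spot, let go past the plunger, and lifted the arm clear.

- **Wheel position:** the last top picture puts the nose about 0.54 rad past the plunger. Earlier estimates while still gripped were 0.50 rad from the arm's pose and about 0.55 rad from the nose. All of these are inside the 0.10–0.80 rad band, and beyond 0.33 rad the plunger no longer pushes the wheel.
- **At rest:** two top pictures taken after release differ only by image noise. They were only about 0.05 s apart, so they would not show a very slow creep.
- **Plain wheel:** it looks the same as at the start, again within image noise.
- **Forces and time:** the last reading showed under 1 N on each axis of the wrist, with the arm clear of everything. The highest readings between moves were about 21 N at the wrist in total, and the whole job took about 6.6 s.

No check failed. My shaft position looks 2–3 mm off, because the handle seemed to run at 64–65 mm from the shaft instead of 62 mm. That did not matter for the turn.

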